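# Find the lid that snaps onto the tub

### The arm

A 6-joint arm with a two-finger parallel gripper is mounted at the origin on a cart in front of the work surface, level with it; the furniture and walls round the work are solid. World frame = base frame: x ahead of the robot, y to its left, z up, the work surface at z = 0. Lengths are in mm, angles in rad, forces in N, time in s.
With the tool pointing down it reaches from about 300 to 775 mm from the base axis. Payload 14.6 kg.
Tool frame: the origin (TCP) lies midway between the tips of the shut fingers; the grasp point (between the pads) lies behind it (manip.grip_depth is the z of the grasp point in the tool frame, in mm); z points along the fingers, y is the line along which they close (so a half turn about z gives the same grasp; the last joint's range is limited). The gripper opens to 94 mm and grips with 3 to 60 N. Pads are 16 mm wide; open, the fingers measure 119 mm over their backs; the gripper's body (75 mm by 177 mm) begins 78 mm behind the grasp point.
Start: joints at [1.063, 0.3, 1.521, -0, 1.321, -0.067], TCP at [234.661, 497.417, 179.946] pointing down, gripper open.
Joint ranges: [-3.03, 3.03], [-0.79, 2.21], [0.23, 2.52], [-1.04, 4.18], [0, 3.07], [-2.55, 2.55]. Speed limits (rad/s): [2.22, 2.22, 2.57, 3.14, 3.14, 3.14].

### API

Orientations are given as [roll, pitch, yaw] about the fixed x, y, z axes, in that order (R = Rz(yaw) Ry(pitch) Rx(roll)).
In Python, from cell import manip, vision, monitor gives the robot as it stands (manip), with the cameras (vision) and the readings (monitor).
- The arm moves only by the shell command python3 nudge.py 'ROWS' [OPENING] [FORCE]. ROWS is a JSON object with one list for each field, all of the same length, 1 to 5, a row being the entries at one place: x, y, z (the shift in mm), drx, dry, drz (a rotation vector in rad); each row is the pose to reach, as a shift and turn from the pose commanded when the command began, along the tool's axes at that moment; what a row does not reach only later rows make up. A row lasts 1/10 s, in which the tool goes at most 50 mm and 0.15 rad, less where a joint would pass 70% of its speed; a pose out of reach is approached as far as the arm can. OPENING is the finger opening in mm, set as the command begins (- or left out keeps the last). The fingers move at their own pace and stop on an object; FORCE is the grip in N (left out, the last holds). Time passes only in rows, so rows that do not move let the fingers close. It prints the time, the measured TCP pose, the force, the opening and the grip force at its end. Input that does not fit is refused with a message, and nothing moves.
- monitor.read_state(): the state, without advancing time (a new reading comes with each control period).
- vision.camera(name): name is "side" or "top"; returns (picture, depth): 420x560x3 uint8, red, green, blue; 420x560 float32, mm along the optical axis (not along the pixel's ray), 0 where there is no reading.
- vision.camera_info(name): a dict with "K" (3x3 intrinsics, pixels), "dist" ([k1, k2, p1, p2, k3] as OpenCV has them; the pictures are not rectified), "rvec" (rotation vector, rad) and "tvec" (3), from world to camera coordinates, as OpenCV has them. Camera axes: x right, y down, z forward; pixel columns grow to the right and rows downward; lengths in mm; the calibration is good to about 2 mm. A picture is of the moment at which its call begins. camera_info takes no time and is no camera call.
- manip.sign_off(): hands the job in; it is judged then, once.
The state is a dict: "clock": time; "joints": joint angles; "qd": joint speeds; "effort": joint torques, N m; "eef_pos": TCP position; "eef_rot": TCP orientation; "wrist_force": force on the tool from outside, world axes, zero at the start; "moment": the same for the moment, N m; "finger_gap": finger opening in mm; "finger_force": force on a finger pad.
Only numpy, scipy, OpenCV 4.12 (cv2) and the standard library are available. Lean on these libraries where they do the work, as an engineer would, in place of code of your own. Each camera call takes 0.05 s, during which the arm holds its last target. There are 200 camera calls.

### The job

Close the steel tub that stands in the middle of the table, in front of you, with the one of the three grey lids that really fits it: try them on until one snaps down flush under all four clips and is held. Leave the tub standing where it is, leave the two lids that do not fit lying on the table, and do not disturb the other tub or the other things.

Things in the scene. Friction and masses are not known exactly. Their poses are not given: they have to be found in the camera images.
- lid_a: One of three look-alike round grey lids, 110, 120 and 130 mm in diameter; which letter has which size, and which fits, is not told: find out by trial. Origin: centre of the underside, z up through its top. From the origin up: a centring plug, 91 mm across, 6 mm deep, the flange (6 to 11 mm), a bar grip in the middle, 56 mm along the lid's x, 16 mm thick along its y, top at 51 mm.
- lid_b: Another of the three lids, shaped like lid_a but for the diameter. The plug's foot is bevelled to 85 mm. The lids weigh 0.08 to 0.16 kg and at the start lie right way up on the table, in any order. A lid too large for a tub stays on top of its clips however it is pushed, its origin at least 62 mm above the tub's origin.
- lid_c: The third lid, shaped like lid_a but for the diameter. A lid too small for a tub, pushed down over its middle, drops to the same height as the right one (origin 54 mm above the tub's origin) without resistance, but is not held and lifts straight off again.
- tub_1: One of two look-alike round steel tubs that take lids of different size (which is not told). Origin: centre of the underside. Rim 60 mm high, 110 or 120 mm across outside, mouth 95 mm, 0.8 to 0.95 kg, loose. One tub stands in the middle of the table before the robot (x below 0.6), the other in the far right corner (x above 0.64): they change places from run to run.
- tub_1_rim (a point): Centre of tub_1's mouth, 60 mm above its origin. Round it stand four sprung steel clips, 24 mm wide, flared outward, tops 18 mm above the rim, at 45, 135, 225 and 315 degrees in the tub's frame. The right lid, centred within 2 mm, rests on the flares; pushed straight down with about 8 N (20 if off centre) it snaps under all four, flange on the rim.
- tub_2: The other tub, shaped like tub_1 but for the diameter.
- tub_2_rim (a point): Centre of tub_2's mouth, 60 mm above its origin, with the same four clips. Once snapped on, the lid's origin is 54 mm above the tub's origin, and a light upward pull (5 to 6 N, less than the tub's weight) does not take it off.
- sauce_bottle: Bystander: round squeeze bottle with a cone cap, 54 mm across, 191 high; origin at the centre of its underside. Stays where it is.
- slim_bottle: Bystander: slim pale squeeze bottle, 41 mm across, 178 high; origin at the centre of its underside. Stays where it is.
- shaker: Bystander: salt shaker with a steel top, 44 mm across, 90 high; origin at the centre of its underside. Stays where it is.
- timer: Bystander: wind-up kitchen timer, 56 mm across, 37 high; origin at the centre of its underside. Stays where it is.
- tape: Bystander: roll of brown tape, 96 mm across, 48 high; origin at the centre of its underside. Stays where it is.

How it is judged (in metres and radians):
At the end, for the whole second after the job is handed in: The lid that fits the tub in the middle of the table is snapped on: its origin 51 to 56.5 mm above the tub's origin, centred within 5 mm, parallel to the rim within 0.05 rad; that tub stands upright within 60 mm of its start; the other two lids lie on the table (origin below 53 mm); all at rest (((world x of tub_1 below 0.6 m and z of lid_c in the frame of tub_1 between 0.051 and 0.0565 m and horizontal distance between lid_c and tub_1 below 0.005 m and angle between the z axis of lid_c and the z axis of tub_1, either way round below 0.05 rad and angle between tub_1's own z axis and vertical below 0.05 rad and distance of tub_1 from where it was at the start of the episode below 0.06 m and linear speed of each of lid_c, tub_1, lid_a, lid_b below 0.02 m/s and height (world z) of lid_a between -0.01 and 0.053 m and height (world z) of lid_b between -0.01 and 0.053 m) or (world x of tub_2 below 0.6 m and z of lid_b in the frame of tub_2 between 0.051 and 0.0565 m and horizontal distance between lid_b and tub_2 below 0.005 m and angle between the z axis of lid_b and the z axis of tub_2, either way round below 0.05 rad and angle between tub_2's own z axis and vertical below 0.05 rad and distance of tub_2 from where it was at the start of the episode below 0.06 m and linear speed of each of lid_b, tub_2, lid_a, lid_c below 0.02 m/s and height (world z) of lid_a between -0.01 and 0.053 m and height (world z) of lid_c between -0.01 and 0.053 m))); the robot touches nothing.
It fails at once if the tub in the far corner is shifted by more than 30 mm ((world x of tub_1 above 0.6 m and distance of tub_1 from where it was at the start of the episode above 0.03 m) or (world x of tub_2 above 0.6 m and distance of tub_2 from where it was at the start of the episode above 0.03 m)).
It fails at once if a bystander is shifted by more than 30 mm or tipped over (distance of any of sauce_bottle, slim_bottle, shaker, timer, tape from where it was at the start of the episode above 0.03 m or angle between any of sauce_bottle, slim_bottle, shaker, timer, tape's own z axis and vertical above 0.5 rad).
It also fails if it takes over 72 s, if anything falls off the work surface, if the arm or the gripper's body presses on something with over 40 N, if the wrist force passes 120 N, or if a joint passes its speed limit or range.

## Working session

There is one attempt and no reset: what is moved stays moved. The work goes in short steps, Python scripts to look and compute and a shell command to move; the robot and the scene stay as the last step left them, time stands still between calls to the robot, and variables do not carry over. Pictures are saved under pics/ and viewed, at most 10 in all, crops included, and the job is handed in when it is done.

```bash
ls; mkdir -p pics; python3 - <<'E'
from cell import manip, vision, monitor
import cv2,numpy as np
s=monitor.read_state();print(s, manip.grip_depth)
for n in("top","side"):
    p,d=vision.camera(n);cv2.imwrite(f"pics/{n}0.png",p[:,:,::-1]);np.save(f"{n}_d0.npy",d)
    print(vision.camera_info(n))
E
```

```text
cell.py
nudge.py
pics
{'clock': 0.0, 'joints': array([ 1.06340163e+00,  3.00476330e-01,  1.52159650e+00, -1.60744287e-06,
        1.32068865e+00, -6.65948287e-02]), 'qd': array([ 0.00035486,  0.0019007 ,  0.00054207, -0.00214339,  0.00042698,
        0.00128215]), 'effort': array([ 5.68744736e-05, -5.31811738e+01, -3.52733445e+01,  7.08298758e-02,
        2.44007679e-02, -1.18161383e-04]), 'eef_pos': array([234.52078942, 497.16596565, 179.37695567]), 'eef_rot': array([-3.14042632e+00, -7.62263894e-05,  2.70079314e+00]), 'wrist_force': array([-0.1064229 ,  0.76109876,  0.22595921]), 'moment': array([-0.00075064, -0.0440453 , -0.0225325 ]), 'finger_force': 0.0, 'finger_gap': 94.16435108343852} -18.8
{'K': array([[436.45112914,   0.        , 277.03653974],
       [  0.        , 436.45112914, 211.36166043],
       [  0.        ,   0.        ,   1.        ]]), 'dist': array([-0.02937991,  0.        ,  0.        ,  0.        ,  0.        ]), 'rvec': array([ 2.16496814, -2.17392869,  0.13078973]), 'tvec': array([ -39.87767944,  524.82739218, 1209.87040583])}
{'K': array([[449.2125579 ,   0.        , 276.80365926],
       [  0.        , 449.2125579 , 207.25273152],
       [  0.        ,   0.        ,   1.        ]]), 'dist': array([0.04496195, 0.        , 0.        , 0.        , 0.        ]), 'rvec': array([-1.59868276e-03, -2.89231533e+00,  1.19420195e+00]), 'tvec': array([ 557.05458158,   68.60337276, 1437.36858924])}
```

View pics/top0.png

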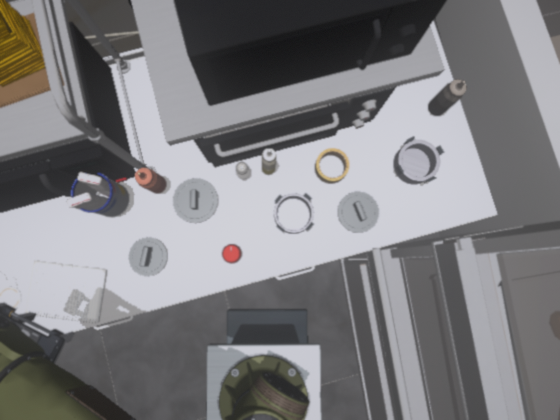

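View pics/side0.png

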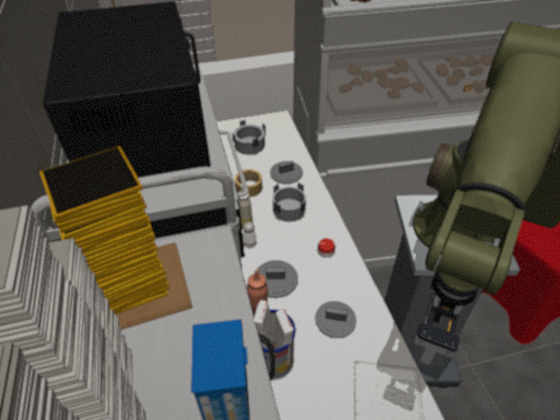

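The top view shows three lids at about (148,257), (195,200) and (357,211), the middle tub at (294,213) and the far tub at (418,160). The bystanders sit at (150,180), (269,160), (242,170), (231,254) and (332,165). The side view agrees. Next I measure from the depth image.

```bash
cat > h.py <<'E'
from cell import manip, vision, monitor
import cv2,numpy as np
def cloud(n,d):
    c=vision.camera_info(n);R=cv2.Rodrigues(c["rvec"])[0];h,w=d.shape
    uv=np.stack(np.meshgrid(np.arange(w),np.arange(h)),-1).reshape(-1,1,2).astype(np.float32)
    r=cv2.undistortPoints(uv,c["K"],c["dist"]).reshape(-1,2)
    P=np.c_[r,np.ones(len(r))]*d.reshape(-1,1)
    P=(P-c["tvec"].ravel())@R
    P[d.ravel()==0]=np.nan
    return P.reshape(h,w,3)
def proj(n,P):
    c=vision.camera_info(n);return cv2.projectPoints(np.float32(P).reshape(-1,1,3),c["rvec"],c["tvec"],c["K"],c["dist"])[0].reshape(-1,2)
def near(W,c,r,z0,z1):
    P=W.reshape(-1,3);m=(np.hypot(P[:,0]-c[0],P[:,1]-c[1])<r)&(P[:,2]>z0)&(P[:,2]<z1)
    return P[m]
def circ(P):
    A=np.c_[2*P[:,:2],np.ones(len(P))];s=np.linalg.lstsq(A,(P[:,:2]**2).sum(1),rcond=None)[0]
    return s[:2],np.sqrt(s[2]+s[:2]@s[:2])
def bar(W,c):
    B=near(W,c,45,38,62);(x,y),wh,a=cv2.minAreaRect(np.float32(B[:,:2]))
    L,S=max(wh),min(wh); a=np.deg2rad(a+(90 if wh[1]>wh[0] else 0))
    a=(a+np.pi/2)%np.pi-np.pi/2
    return np.array([x,y]),a,L,S,np.median(B[:,2])
E
python3 - <<'E'
from h import *
W=cloud("top",np.load("top_d0.npy"))
S=cloud("side",np.load("side_d0.npy"))
for n,(u,v) in dict(L1=(148,257),L2=(195,200),L3=(357,211)).items():
    c=W[v,u][:2]
    for V in(W,S):
        F=near(V,c,85,5,30);b=bar(V,c)
        rr,ww,_=cv2.minAreaRect(np.float32(F[:,:2]))
        h=cv2.convexHull(np.float32(F[:,:2])).reshape(-1,2);cc,r=circ(h)
        print(n,"bar",b[0].round(1),"ang %.3f L %.1f S %.1f z %.1f"%b[1:],"flange",cc.round(1),"D %.1f"%(2*r),"box",np.round(ww,1),"z",np.median(F[:,2]).round(1),len(F))
for n,(u,v) in dict(Tmid=(294,213),Tfar=(418,160)).items():
    c=W[v,u][:2]
    for V in (W,S):
        R=near(V,c,90,55,64.);K=near(V,c,95,67,85)
        h=cv2.convexHull(np.float32(R[:,:2])).reshape(-1,2);cc,r=circ(h)
        th=np.rad2deg(np.arctan2(*(K[:,:2]-cc).T[::-1]));d=np.hypot(*(K[:,:2]-cc).T)
        print(n,cc.round(1),"D %.1f"%(2*r),"zrim",np.median(R[:,2]).round(1),"ztop",K[:,2].max() if len(K) else 0,len(K))
        print(sorted(zip(th.round().astype(int).tolist(),d.round().astype(int).tolist(),K[:,2].round().astype(int).tolist())))
for n,(u,v) in dict(slim=(269,160),shaker=(242,170),sauce=(150,180),timer=(231,254),tape=(332,150)).items(): print(n,W[v,u].round())
E
```

```text
L1 bar [398.5 327. ] ang -0.146 L 54.7 S 18.5 z 50.5 flange [394.7 315.9] D 155.5 box [151.8 144. ] z 11.9 1058
L1 bar [399.7 329.6] ang -0.241 L 57.4 S 19.2 z 50.1 flange [395.1 323.7] D 155.6 box [152.  138.5] z 12.6 1054
L2 bar [559.6 192.1] ang 0.004 L 54.3 S 14.4 z 50.2 flange [554.5 185.1] D 156.1 box [148.9 153.7] z 12.2 1470
L2 bar [562.1 199.2] ang 0.050 L 54.0 S 18.8 z 49.4 flange [550.1 188.2] D 147.4 box [124.4 155.1] z 12.1 924
L3 bar [ 524.6 -274.5] ang 0.365 L 55.2 S 16.7 z 50.8 flange [ 518.6 -265.7] D 159.5 box [153. 147.] z 12.3 1228
L3 bar [ 525.9 -271.5] ang 0.260 L 56.5 S 22.0 z 48.0 flange [ 535.1 -272.8] D 130.5 box [120.1 127.9] z 11.6 486
Tmid [517.2 -88.5] D 108.0 zrim 60.4 ztop 82.37537267137769 115
[(-143, 58, 72), (-141, 55, 72), (-141, 59, 77), (-140, 57, 77), (-140, 61, 78), (-138, 59, 80), (-137, 55, 72), (-136, 57, 75), (-136, 61, 80), (-134, 59, 80), (-133, 55, 73), (-132, 61, 79), (-131, 53, 72), (-131, 57, 71), (-131, 59, 80), (-129, 55, 72), (-129, 61, 80), (-128, 58, 73), (-127, 54, 71), (-127, 60, 78), (-125, 56, 73), (-125, 62, 79), (-124, 58, 
[... 4708 characters left out ...]
1, 71), (-73, 64, 74), (-71, 68, 76), (-71, 69, 71), (-70, 67, 68), (-67, 67, 73), (-66, 65, 70), (-64, 67, 74), (-60, 59, 76), (-58, 54, 71), (-58, 62, 80), (-58, 63, 75), (-55, 58, 69), (-55, 63, 80), (-54, 63, 76), (7, 64, 72), (14, 65, 73), (19, 59, 71), (24, 64, 71), (25, 64, 77), (32, 60, 71), (35, 62, 69), (36, 66, 81), (107, 61, 72), (107, 62, 68), (109, 65, 69), (109, 67, 80), (110, 65, 73), (112, 66, 69), (114, 61, 69), (114, 61, 74), (116, 67, 78), (119, 67, 67), (120, 64, 69), (120, 65, 79), (122, 62, 72), (124, 64, 67), (125, 69, 79), (126, 61, 74), (127, 59, 68)]
slim [647. -21. 145.]
shaker [632.  54.  91.]
sauce [594. 287. 149.]
timer [405.  87.  36.]
tape [ 698. -199.   47.]
```

```bash
cat >> h.py <<'E'
def ray(n,uv,z):
    c=vision.camera_info(n);R=cv2.Rodrigues(c["rvec"])[0]
    r=cv2.undistortPoints(np.float32(uv).reshape(-1,1,2),c["K"],c["dist"]).reshape(-1,2)
    d=np.c_[r,np.ones(len(r))]@R;o=-R.T@c["tvec"].ravel()
    return (o+d*((z-o[2])/d[:,2])[:,None])
def contour(n,img,P,lo,hi,half=34):
    """grey blob around world P -> outer contour pixels (img RGB)"""
    u,v=proj(n,P)[0].astype(int);g=cv2.cvtColor(img,cv2.COLOR_RGB2GRAY)
    m=np.zeros_like(g);s=np.s_[max(v-half,0):v+half,max(u-half,0):u+half];m[s]=cv2.inRange(g[s],lo,hi)
    m=cv2.morphologyEx(m,cv2.MORPH_OPEN,np.ones((3,3)))
    cs=cv2.findContours(m,cv2.RETR_EXTERNAL,cv2.CHAIN_APPROX_NONE)[0]
    return max(cs,key=cv2.contourArea).reshape(-1,2)
E
python3 - <<'E'
from h import *
for n in("top","side"):
    I=cv2.imread(f"pics/{n}0.png")[:,:,::-1].copy();g=cv2.cvtColor(I,cv2.COLOR_RGB2GRAY)
    for k,P in dict(L1=(398,328,11),L2=(560,195,11),L3=(525,-273,11)).items():
        u,v=proj(n,P)[0].astype(int)
        if k=="L1":print(g[v+8,u-32:u+32].tolist())
        c=contour(n,I,P,20,150)
        p=ray(n,c,11)[:,:2]; h=cv2.convexHull(np.float32(p)).reshape(-1,2)
        q,r=circ(h);(x,y),w,a=cv2.minAreaRect(h);A=cv2.contourArea(h)
        print(n,k,q.round(1),"D %.1f box %s areaD %.1f"%(2*r,np.round(w,1),2*np.sqrt(A/np.pi)))
E
```

```text
[207, 206, 207, 207, 207, 207, 207, 207, 207, 206, 207, 207, 206, 206, 198, 177, 164, 161, 161, 162, 162, 162, 162, 157, 145, 145, 155, 163, 159, 128, 91, 79, 83, 101, 136, 160, 165, 166, 166, 167, 167, 167, 167, 167, 163, 156, 164, 167, 167, 159, 159, 182, 202, 207, 207, 208, 208, 208, 207, 208, 208, 208, 208, 208]
top L1 [402.6 334.4] D 53.9 box [18. 59.] areaD 34.7
top L2 [607.3 300. ] D 49.4 box [47.3 20.3] areaD 32.0
top L3 [ 529.1 -284.9] D 53.9 box [59.4 13.9] areaD 30.2
[190, 199, 190, 195, 195, 192, 195, 195, 194, 195, 194, 199, 190, 177, 141, 110, 105, 112, 110, 103, 103, 112, 108, 116, 111, 110, 110, 109, 107, 119, 111, 112, 109, 112, 109, 107, 109, 107, 110, 107, 107, 116, 114, 112, 109, 112, 105, 110, 109, 115, 112, 124, 149, 180, 194, 196, 191, 195, 191, 197, 192, 193, 189, 190]
side L1 [400.8 329.6] D 109.5 box [108.  107.3] areaD 109.4
side L2 [577.8 218.9] D 161.2 box [174.6 132.6] areaD 151.2
side L3 [ 524.6 -271.2] D 121.7 box [121.9 116.3] areaD 121.2
```

```bash
python3 - <<'E'
from h import *
for n,hi in(("top",185),("side",150)):
    I=cv2.imread(f"pics/{n}0.png")[:,:,::-1].copy();V=cloud(n,np.load(n+"_d0.npy"))
    for k,P,hf in(("L1",(400,329,11),32),("L3",(525,-272,11),30),("L2",(560,195,11),28)):
        c=contour(n,I,P,20,hi,hf);h=cv2.convexHull(np.float32(ray(n,c,10)[:,:2])).reshape(-1,2)
        q,r=circ(h);print(n,k,q.round(1),"D %.1f areaD %.1f"%(2*r,2*np.sqrt(cv2.contourArea(h)/np.pi)))
        B=near(V,P,45,40,60)[:,:2];w,v=np.linalg.eigh(np.cov(B.T));print("  bar",((B.max(0)+B.min(0))/2).round(1),B.mean(0).round(1),"pca ang %.3f"%((np.arctan2(v[1,1],v[0,1])+np.pi/2)%np.pi-np.pi/2))
    for z0,z1 in((66,74),(74,85)):
        K=near(V,(518,-87),75,z0,z1)
        q=np.array([518,-87.])
        th=np.rad2deg(np.arctan2(*(K[:,:2]-q).T[::-1]))
        m=[K[abs((th-a+180)%360-180)<25][:,:2].mean(0) for a in(45,135,225,315)]
        q,r=circ(np.array(m));print(n,"clips",z0,q.round(1),r.round(1),np.mean(m,0).round(1))
E
```

```text
top L1 [399.2 326.5] D 111.9 areaD 111.2
  bar [398.4 326.5] [398.  325.9] pca ang -0.175
top L3 [ 524.6 -275.6] D 120.4 areaD 119.9
  bar [ 524.3 -273.3] [ 524.3 -273.3] pca ang 0.364
top L2 [560.1 193.8] D 131.4 areaD 130.6
  bar [559.6 192.1] [559.6 191.8] pca ang 0.010
top clips 66 [517.7 -88.9] 55.4 [517.8 -88.8]
top clips 74 [517.1 -88.4] 58.9 [516.8 -88.5]
side L1 [400.6 329. ] D 109.6 areaD 109.5
  bar [400.9 329.7] [400.1 331.1] pca ang -0.167
side L3 [ 524.4 -272.5] D 121.5 areaD 121.3
  bar [ 526.5 -271.7] [ 525.7 -270.2] pca ang 0.338
side L2 [574.8 212.2] D 153.5 areaD 145.8
  bar [562.3 199.3] [562.  199.3] pca ang -0.001
side clips 66 [518. -85.] 57.2 [518.3 -84.9]
side clips 74 [518.1 -84.9] 59.6 [518.5 -83.9]
```

```bash
cat > to.py <<'E'
import sys,numpy as np
from h import manip, vision, monitor
from scipy.spatial.transform import Rotation as R
s=monitor.read_state();x,y,z,yaw=map(float,sys.argv[1:])
T=R.from_euler('xyz',s["eef_rot"]);G=R.from_euler('xyz',[np.pi,0,yaw])
print("pos",s["eef_pos"].round(1),"rot",s["eef_rot"].round(3),"t %.2f"%s["clock"])
print("d",T.inv().apply(np.array([x,y,z])-s["eef_pos"]).round(1),"rv",(T.inv()*G).as_rotvec().round(3))
E
python3 to.py 400 328 80 2.97; python3 to.py 400 328 18 2.97
python3 nudge.py '{"x":[-44, -88, -132, -178, -222], "y":[-16, -32, -49, -66, -82], "z":[10, 30, 50, 70, 90], "drx":[0, 0, 0, 0, 0], "dry":[0, 0, 0, 0, 0], "drz":[-0.1, -0.2, -0.27, -0.27, -0.27]}' 60; python3 nudge.py '{"x":[0, 0], "y":[0, 0], "z":[10, 10], "drx":[0, 0], "dry":[0, 0], "drz":[0, 0]}'; python3 to.py 400 328 18 2.97
```

```text
clock: 0.6
eef_pos: [397.4, 330.9, 91.6]
eef_rot: [-3.142, -0.0, 2.971]
wrist_force: [1.1, 1.3, 0.0]
finger_gap: 60.5
finger_force: 0.0
clock: 0.8
eef_pos: [396.3, 331.5, 80.9]
eef_rot: [-3.14, -0.002, 2.969]
wrist_force: [-0.1, -0.3, -0.5]
finger_gap: 59.9
finger_force: 0.0
pos [396.3 331.5  80.9] rot [-3.140e+00 -2.000e-03  2.969e+00] t 0.80
d [-4.4 -2.7 62.9] rv [-0.002 -0.002 -0.001]
```

```bash
python3 nudge.py '{"x":[-4, -4, -4, -4], "y":[-3, -3, -3, -3], "z":[20, 45, 63, 63], "drx":[0, 0, 0, 0], "dry":[0, 0, 0, 0], "drz":[0, 0, 0, 0]}'; python3 to.py 400 328 18 2.97
```

```text
clock: 1.2
eef_pos: [398.3, 329.2, 18.0]
eef_rot: [-3.139, -0.002, 2.972]
wrist_force: [0.0, -0.2, -0.8]
finger_gap: 59.9
finger_force: 0.0
pos [398.3 329.2  18. ] rot [-3.139e+00 -2.000e-03  2.972e+00] t 1.20
d [-1.8 -0.9 -0. ] rv [-0.002 -0.002  0.002]
```

Close enough along the bar. I grip it, noting that closing may shift the lid slightly.

```bash
python3 nudge.py '{"x":[-2, -2, -2, -2, -2], "y":[-1, -1, -1, -1, -1], "z":[0, 0, 0, 0, 0], "drx":[0, 0, 0, 0, 0], "dry":[0, 0, 0, 0, 0], "drz":[0, 0, 0, 0, 0]}' 0 30; python3 nudge.py '{"x":[0, 0, 0, 0, 0], "y":[0, 0, 0, 0, 0], "z":[0, -20, -60, -110, -140], "drx":[0, 0, 0, 0, 0], "dry":[0, 0, 0, 0, 0], "drz":[0, 0, 0, 0, 0]}'; python3 - <<'E'
from h import *
print(monitor.read_state()["wrist_force"])
for n,hi in(("top",185),("side",150)):
    I,d=vision.camera(n);cv2.imwrite(f"pics/{n}1.png",I[:,:,::-1]);V=cloud(n,d);s=monitor.read_state();p=s["eef_pos"]
    F=near(V,p,70,p[2]-22,p[2]-0)
    h=cv2.convexHull(np.float32(F[:,:2])).reshape(-1,2);q,r=circ(h);print(n,len(F),q,2*r,np.median(F[:,2]),p)
E
python3 to.py 517.7 -87 110 2.97
```

```text
clock: 1.7
eef_pos: [401.9, 327.6, 19.7]
eef_rot: [3.141, 0.0, 2.971]
wrist_force: [0.2, -0.1, -0.7]
finger_gap: 23.5
finger_force: 0.0
clock: 2.2
eef_pos: [402.3, 327.8, 162.8]
eef_rot: [3.139, 0.002, 2.971]
wrist_force: [0.4, 0.6, -1.6]
finger_gap: 15.4
finger_force: 30.0
[ 0.37385601  0.60273896 -1.57260248]
top 328 [400.7287546  324.19635246] 105.31158386823978 154.65893339201153 [403.50264622 328.75102007 166.6531956 ]
side 866 [401.7449265 329.6297092] 110.37526547418578 159.5029489419077 [403.18187644 328.49265302 163.51692872]
pos [403.2 328.5 163.5] rot [3.137 0.005 2.971] t 2.30
d [-183.2 -390.2   52.5] rv [0.005 0.005 0.001]
```

```bash
python3 nudge.py '{"x":[-16, -35, -54, -73, -92], "y":[-34, -74, -114, -154, -194], "z":[0, 0, 0, 0, 0], "drx":[0, 0, 0, 0, 0], "dry":[0, 0, 0, 0, 0], "drz":[0, 0, 0, 0, 0]}'; python3 nudge.py '{"x":[-20, -40, -59, -77, -92], "y":[-42, -84, -126, -163, -193], "z":[0, 0, 5, 10, 10], "drx":[0, 0, 0, 0, 0], "dry":[0, 0, 0, 0, 0], "drz":[0, 0, 0, 0, 0]}';python3 nudge.py '{"x":[0, 0, 0], "y":[0, 0, 0], "z":[0, 0, 0], "drx":[0, 0, 0], "dry":[0, 0, 0], "drz":[0, 0, 0]}'; python3 to.py 519.7 -87 115 2.97
```

```text
clock: 2.8
eef_pos: [459.1, 118.9, 158.2]
eef_rot: [-3.141, -0.001, 2.971]
wrist_force: [1.0, 0.2, -1.3]
finger_gap: 15.4
finger_force: 30.0
clock: 3.3
eef_pos: [516.7, -87.3, 147.3]
eef_rot: [3.142, -0.003, 2.97]
wrist_force: [0.5, -0.9, -1.1]
finger_gap: 15.1
finger_force: 30.0
clock: 3.6
eef_pos: [516.9, -84.3, 148.7]
eef_rot: [3.141, -0.001, 2.971]
wrist_force: [0.7, 0.6, -1.7]
finger_gap: 15.3
finger_force: 30.0
pos [516.9 -84.3 148.7] rot [ 3.141e+00 -1.000e-03  2.971e+00] t 3.60
d [-3.2 -2.2 33.7] rv [ 0.    -0.001  0.001]
```

```bash
python3 nudge.py '{"x":[-3, -3, -3, -3], "y":[-2, -2, -2, -2], "z":[15, 30, 30, 30], "drx":[0, 0, 0, 0], "dry":[0, 0, 0, 0], "drz":[0, 0, 0, 0]}'; python3 - <<'E'
from h import *
for n in("top","side"):
    I,d=vision.camera(n);V=cloud(n,d);s=monitor.read_state();p=s["eef_pos"]
    q0=p-[2,0,0]
    F=near(V,q0,66,p[2]-16,p[2]-1)
    h=cv2.convexHull(np.float32(F[:,:2])).reshape(-1,2);q,r=circ(h);print(n,len(F),q,2*r,np.median(F[:,2]),p)
    u,v=proj(n,(518,-87,90))[0].astype(int);cv2.imwrite(f"pics/{n}2.png",cv2.resize(I[v-60:v+60,u-60:u+60,::-1],None,fx=4.5,fy=4.5,interpolation=2))
a,b=cv2.imread("pics/top2.png"),cv2.imread("pics/side2.png")
cv2.imwrite("pics/c2.png",cv2.resize(np.hstack([a,b]),(800,400)))
E
python3 to.py 519.7 -87 115 2.97
```

```text
clock: 4.0
eef_pos: [519.9, -86.9, 119.6]
eef_rot: [3.142, -0.0, 2.972]
wrist_force: [-0.4, 0.1, -0.5]
finger_gap: 15.4
finger_force: 30.0
top 50 [526.58339408 -93.91146107] 102.86519958676645 112.14931510907199 [520.16217797 -87.07213936 120.05613421]
side 476 [518.53467232 -85.73256108] 109.05717519729598 111.79934544326349 [520.27256112 -87.25560576 120.16917157]
pos [520.3 -87.3 120.2] rot [-3.142e+00  1.000e-03  2.971e+00] t 4.10
d [0.6 0.2 5.2] rv [-0.     0.001  0.001]
```

View pics/c2.png

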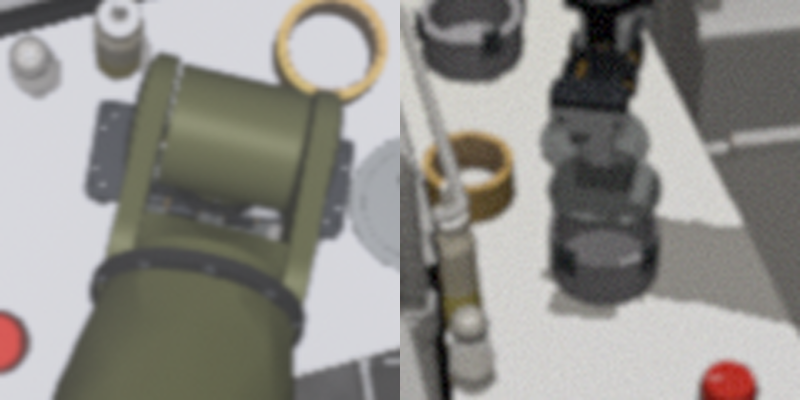

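The side crop shows the lid (at about (600,180)) centred over the tub (605,250). In numbers, the lid is at (518.5,-85.7) and the tub at (518.2,-85.0) from the same camera, so I go down.

```bash
python3 nudge.py '{"x":[0, 0, 0, 0, 0], "y":[0, 0, 0, 0, 0], "z":[12, 24, 32, 36, 36], "drx":[0, 0, 0, 0, 0], "dry":[0, 0, 0, 0, 0], "drz":[0, 0, 0, 0, 0]}'; python3 nudge.py '{"x":[0, 0, 0, 0], "y":[0, 0, 0, 0], "z":[1, 2, 3, 3], "drx":[0, 0, 0, 0], "dry":[0, 0, 0, 0], "drz":[0, 0, 0, 0]}'
```

```text
clock: 4.6
eef_pos: [519.8, -87.5, 82.7]
eef_rot: [3.141, -0.001, 2.971]
wrist_force: [0.2, 2.3, -0.3]
finger_gap: 15.3
finger_force: 30.0
clock: 5.0
eef_pos: [520.1, -87.6, 80.6]
eef_rot: [-3.142, 0.0, 2.971]
wrist_force: [-1.1, 1.6, 1.8]
finger_gap: 15.5
finger_force: 30.0
```

```bash
python3 nudge.py '{"x":[0, 0, 0], "y":[0, 0, 0], "z":[1, 2, 2], "drx":[0, 0, 0], "dry":[0, 0, 0], "drz":[0, 0, 0]}'; python3 to.py 519.7 -87 73 2.97
```

```text
clock: 5.3
eef_pos: [519.8, -87.6, 77.9]
eef_rot: [3.142, -0.001, 2.971]
wrist_force: [0.2, 1.4, -1.5]
finger_gap: 15.5
finger_force: 30.0
pos [519.8 -87.6  77.9] rot [ 3.142e+00 -1.000e-03  2.971e+00] t 5.30
d [0.2 0.5 4.9] rv [ 0.    -0.001  0.001]
```

```bash
for i in 1 2 3; do echo; done; python3 nudge.py '{"x":[0, 0, 0], "y":[0, 0, 0], "z":[1, 2, 2], "drx":[0, 0, 0], "dry":[0, 0, 0], "drz":[0, 0, 0]}'; python3 nudge.py '{"x":[0, 0, 0], "y":[0, 0, 0], "z":[1, 2, 2], "drx":[0, 0, 0], "dry":[0, 0, 0], "drz":[0, 0, 0]}'
```

```text
clock: 5.6
eef_pos: [519.8, -87.6, 76.1]
eef_rot: [-3.142, -0.0, 2.971]
wrist_force: [0.7, 1.7, -1.7]
finger_gap: 15.6
finger_force: 30.0
clock: 5.9
eef_pos: [519.8, -87.8, 74.0]
eef_rot: [-3.141, -0.0, 2.971]
wrist_force: [-0.6, -1.0, -1.2]
finger_gap: 15.5
finger_force: 30.0
```

```bash
python3 nudge.py '{"x":[0, 0, 0], "y":[0, 0, 0], "z":[1, 2, 2], "drx":[0, 0, 0], "dry":[0, 0, 0], "drz":[0, 0, 0]}'; python3 to.py 519.7 -87 73 2.97
```

```text
clock: 6.2
eef_pos: [520.0, -87.8, 73.4]
eef_rot: [-3.141, 0.001, 2.971]
wrist_force: [-6.3, 0.5, 13.0]
finger_gap: 15.8
finger_force: 30.0
pos [520.  -87.8  73.4] rot [-3.141e+00  1.000e-03  2.971e+00] t 6.20
d [0.5 0.7 0.4] rv [-0.     0.001  0.001]
```

Descent met no resistance until 73.4. I push slightly more, then do a pull test.

```bash
python3 nudge.py '{"x":[0, 0, 0], "y":[0, 0, 0], "z":[0.5, 1, 1], "drx":[0, 0, 0], "dry":[0, 0, 0], "drz":[0, 0, 0]}'; python3 nudge.py '{"x":[0, 0, 0], "y":[0, 0, 0], "z":[-1, -2, -2], "drx":[0, 0, 0], "dry":[0, 0, 0], "drz":[0, 0, 0]}'; python3 nudge.py '{"x":[0, 0, 0], "y":[0, 0, 0], "z":[-1, -1.5, -1.5], "drx":[0, 0, 0], "dry":[0, 0, 0], "drz":[0, 0, 0]}';  python3 nudge.py '{"x":[0, 0, 0], "y":[0, 0, 0], "z":[-0.5, -1, -1], "drx":[0, 0, 0], "dry":[0, 0, 0], "drz":[0, 0, 0]}'
```

```text
clock: 6.5
eef_pos: [520.1, -87.8, 73.4]
eef_rot: [-3.141, 0.001, 2.971]
wrist_force: [-11.9, 3.2, 25.5]
finger_gap: 15.5
finger_force: 30.0
clock: 6.8
eef_pos: [520.0, -87.7, 73.5]
eef_rot: [-3.141, 0.0, 2.971]
wrist_force: [-0.9, -0.5, 4.3]
finger_gap: 15.6
finger_force: 30.0
clock: 7.1
eef_pos: [519.7, -87.6, 74.3]
eef_rot: [3.142, -0.001, 2.971]
wrist_force: [2.4, 0.2, -6.5]
finger_gap: 15.4
finger_force: 30.0
clock: 7.4
eef_pos: [519.6, -87.5, 75.4]
eef_rot: [3.142, -0.001, 2.971]
wrist_force: [0.3, -0.3, -9.7]
finger_gap: 15.7
finger_force: 30.0
```

It holds: about 8 N of pull, roughly the tub's weight, without the lid coming off. I set it down, release and look.

```bash
python3 nudge.py '{"x":[0, 0, 0, 0], "y":[0, 0, 0, 0], "z":[1, 2, 2.5, 2.5], "drx":[0, 0, 0, 0], "dry":[0, 0, 0, 0], "drz":[0, 0, 0, 0]}'; python3 nudge.py '{"x":[0, 0, 0, 0], "y":[0, 0, 0, 0], "z":[0, 0, 0, 0], "drx":[0, 0, 0, 0], "dry":[0, 0, 0, 0], "drz":[0, 0, 0, 0]}' 50;  python3 nudge.py '{"x":[0, 0, 0, 0, 0], "y":[0, 0, 0, 0, 0], "z":[-20, -60, -100, -140, -140], "drx":[0, 0, 0, 0, 0], "dry":[0, 0, 0, 0, 0], "drz":[0, 0, 0, 0, 0]}'; python3 nudge.py '{"x":[10, 20, 30, 40, 50], "y":[45, 90, 135, 180, 225], "z":[0, 0, 0, 0, 0], "drx":[0, 0, 0, 0, 0], "dry":[0, 0, 0, 0, 0], "drz":[0, 0, 0, 0, 0]}'; python3 nudge.py '{"x":[0, 0], "y":[0, 0], "z":[0, 0], "drx":[0, 0], "dry":[0, 0], "drz":[0, 0]}'
python3 - <<'E'
from h import *
ims=[]
for n in("top","side"):
    I,d=vision.camera(n);V=cloud(n,d)
    F=near(V,(518,-87),60,55,90);B=near(V,(518,-87),40,92,125)
    F2=near(V,(518,-87),45,55,90)
    print(n,"flange z",np.percentile(F2[:,2],[10,50,90]).round(1),"bar z",np.median(B[:,2]).round(1),((B.max(0)+B.min(0))/2).round(1))
    A=np.c_[F2[:,:2]-[518,-87],np.ones(len(F2))];print(" plane",np.linalg.lstsq(A,F2[:,2],rcond=None)[0].round(3))
    u,v=proj(n,(518,-87,70))[0].astype(int);ims.append(cv2.resize(I[v-40:v+40,u-40:u+40,::-1],(400,400),interpolation=2))
cv2.imwrite("pics/c3.png",np.hstack(ims))
E
```

```text
clock: 7.8
eef_pos: [520.4, -87.7, 73.9]
eef_rot: [-3.142, 0.001, 2.971]
wrist_force: [0.2, 0.2, -0.3]
finger_gap: 15.2
finger_force: 30.0
clock: 8.2
eef_pos: [520.0, -87.6, 73.4]
eef_rot: [-3.142, 0.0, 2.971]
wrist_force: [0.3, 0.1, 0.0]
finger_gap: 44.3
finger_force: 0.0
clock: 8.7
eef_pos: [521.7, -88.0, 218.7]
eef_rot: [-3.141, 0.008, 2.971]
wrist_force: [0.8, 0.0, -0.3]
finger_gap: 50.1
finger_force: 0.0
clock: 9.2
eef_pos: [508.3, 144.4, 212.6]
eef_rot: [-3.141, -0.001, 2.971]
wrist_force: [0.1, -0.3, -0.7]
finger_gap: 49.6
finger_force: 0.0
clock: 9.4
eef_pos: [508.6, 143.2, 212.5]
eef_rot: [-3.141, -0.001, 2.973]
wrist_force: [0.3, -0.1, 0.5]
finger_gap: 49.8
finger_force: 0.0
top flange z [63.6 66.7 69.6] bar z 104.9 [517.4 -89.3 102.2]
 plane [-1.0000e-03 -1.0000e-03  6.6778e+01]
  return _methods._mean(a, axis=axis, dtype=dtype,
  ret = ret.dtype.type(ret / rcount)
Traceback (most recent call last):
ValueError: zero-size array to reduction operation maximum which has no identity
```

```bash
python3 nudge.py '{"x":[20, 45, 90, 130, 130], "y":[30, 50, 60, 70, 70], "z":[0, 0, 0, 0, 0], "drx":[0, 0, 0, 0, 0], "dry":[0, 0, 0, 0, 0], "drz":[0, 0, 0, 0, 0]}'; python3 - <<'E'
from h import *
ims=[]
for n in("top","side"):
    I,d=vision.camera(n);V=cloud(n,d)
    F2=near(V,(518,-87),42,50,90);B=near(V,(518,-87),40,95,115);K=near(V,(518,-87),75,74,90)
    print(n,len(F2),len(B),len(K),"flange z",np.median(F2[:,2]),"bar",B.mean(0).round(1) if len(B) else 0,"clips",K.mean(0).round(1) if len(K) else 0)
    u,v=proj(n,(518,-87,70))[0].astype(int);ims.append(cv2.resize(I[v-40:v+40,u-40:u+40,::-1],(400,400),interpolation=2))
cv2.imwrite("pics/c3.png",np.hstack(ims))
E
```

```text
clock: 10.0
eef_pos: [390.3, 234.0, 213.6]
eef_rot: [3.141, 0.0, 2.972]
wrist_force: [0.0, -0.2, -0.8]
finger_gap: 49.5
finger_force: 0.0
top 595 126 77 flange z 66.70810240398214 bar [516.8 -89.6 104.9] clips [518.4 -91.2  78. ]
side 294 91 100 flange z 67.20012008398086 bar [518.9 -83.3 102.3] clips [519.  -85.5  80.9]
```

View pics/c3.png

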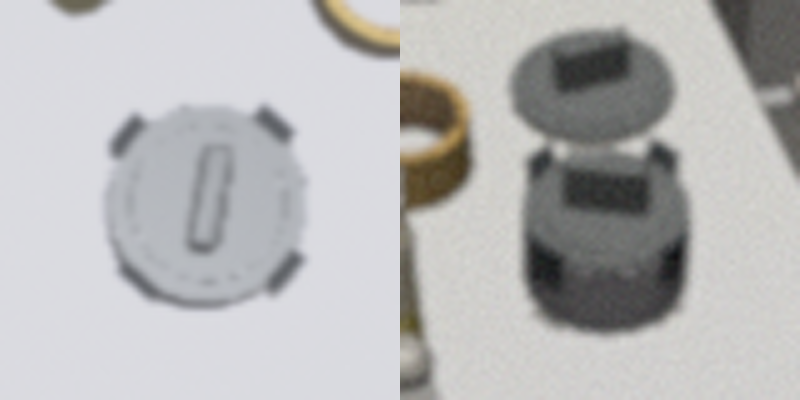

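The lid sits flush and level inside all four clips: flange top about 66 mm, bar about 104 mm, and it held under the pull. The other lids are untouched, so I hand in.

```bash
python3 -c "
from cell import manip, vision, monitor
print(manip.sign_off())"
```

```text
the job is handed in; nothing more can be done
None
```

The middle tub is closed with the 110 mm lid, which sits flush inside all four clips and held under about 8 N of upward pull; I didn't move the other two lids, the far tub or the other things, and the job was handed in at about 10 s (no verdict came back).

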